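Switch the lab suction over to the green outlet

TASK

Switch the suction over to the green outlet: push the selector lever with the fingertips through the gate in the top of the white box, out of the middle lane, across, and fully home into the slot marked with green strips, without running it home in any other coloured slot. Only push it, never pinch the knob between the fingers, and do not force it hard against the gate. Leave everything else on the bench where it is and finish clear of the lever.

Things in the scene. Friction and masses are not known exactly. Their poses are not given: they have to be found in the camera images.
- selector: Suction selector: fixed white box, 170 mm along its x, 210 mm along its y (rubber foot 180 x 220 mm), flat aluminium top 120 mm above the table, four hose spigots on the rear (+x) reaching 120 mm from its centre. Origin at the centre of its underside; z up; its front (-x) faces roughly towards the robot. The lever starts somewhere in the unmarked middle lane of its gate.
- gate: The 8 mm aluminium top plate with the gate cut in it; same origin and axes as the selector. A cross slot along y through the middle (x = 0, 16 mm wide) joins three lanes along x at y = -36, 0, +36 mm (14 mm wide). At plate height the stem's centre can reach x = -30 to +30 mm in a lane, y = -38 to +38 mm in the cross slot. The tongues between lanes have rounded ends.
- lever: Lever with a black knob standing up through the gate: steel stem 10 mm thick, leaning in x and y about a pivot on the box's axis 20 mm above the table (the origin; z runs up the stem). It needs about 2 N at the knob, has no spring and stays where it is left. It cannot be lifted out.
- knob (a point): Centre of the lever's black knob, 155 mm up the stem from the pivot (55 mm above the plate when upright). The knob is 34 mm tall, 34 mm across in the lever's x and y: four upright lobes and a low cap, its top 24 mm above this point. It moves about 1.41 times as far as lever_gate, and sinks about 15 mm when leant into a corner.
- lever_gate (a point): Point on the stem's centre line 110 mm up from the pivot, near the level of the plate's top (10 mm above it when upright, level with it in the corners); compare it from above with a mark's point to see how far the stem is from that slot's end.
- mark_green: Pair of green plastic strips on the plate (each 32 x 18 mm, 1.6 mm thick) flanking one slot end, one on either side of the lane, their centres 17 mm from its middle. Origin: midway between them on the plate's top, where the stem's centre stands when fully home in that slot. Axes as the selector's. Which colour is at which of the four corners varies.
- mark_red: Pair of red plastic strips on the plate (each 32 x 18 mm, 1.6 mm thick) flanking one slot end, one on either side of the lane, their centres 17 mm from its middle. Origin: midway between them on the plate's top, where the stem's centre stands when fully home in that slot. Axes as the selector's. Which colour is at which of the four corners varies.
- mark_blue: Pair of blue plastic strips on the plate (each 32 x 18 mm, 1.6 mm thick) flanking one slot end, one on either side of the lane, their centres 17 mm from its middle. Origin: midway between them on the plate's top, where the stem's centre stands when fully home in that slot. Axes as the selector's. Which colour is at which of the four corners varies.
- mark_yellow: Pair of yellow plastic strips on the plate (each 32 x 18 mm, 1.6 mm thick) flanking one slot end, one on either side of the lane, their centres 17 mm from its middle. Origin: midway between them on the plate's top, where the stem's centre stands when fully home in that slot. Axes as the selector's. Which colour is at which of the four corners varies.
- lobe_a: One of the knob's four lobes (18 mm across, 34 mm tall), at +x +y of the lever's axis, 8 mm out in each; origin at its centre. Pressure on opposite lobes at once means that the knob is being pinched.
- lobe_b: One of the knob's four lobes (18 mm across, 34 mm tall), at +x -y of the lever's axis, 8 mm out in each; origin at its centre. Pressure on opposite lobes at once means that the knob is being pinched.
- lobe_c: One of the knob's four lobes (18 mm across, 34 mm tall), at -x -y of the lever's axis, 8 mm out in each; origin at its centre. Pressure on opposite lobes at once means that the knob is being pinched.
- lobe_d: One of the knob's four lobes (18 mm across, 34 mm tall), at -x +y of the lever's axis, 8 mm out in each; origin at its centre. Pressure on opposite lobes at once means that the knob is being pinched.
- wash_bottle: Bystander: white squeeze bottle with blue cap, 52 mm across, 120 mm tall, stands beside the selector. Origin: at its underside.
- wax_jar: Bystander: amber jar with red cap, 56 mm across, 55 mm tall, stands on the other side of the selector. Origin: at its underside.
- spatula: Bystander: spatula about 190 mm long, lying across in front of the selector.
- mix_bowl: Bystander: green mixing bowl, 110 mm across, 60 mm tall. Origin: at its underside.
- cast: Bystander: plaster dental cast, 70 x 66 mm, 32 mm tall. Origin: at its underside.
- pot: Bystander: steel pot, 72 mm across, 75 mm tall. Origin: at its underside.
- bur_block: Bystander: wooden block with upright burs, 50 x 80 mm, 51 mm tall. Origin: at its underside.

How it is judged:
By the outcome, as a careful person would: the job done as asked, in the order asked, and still so for the second after the job is handed in, with the robot touching nothing.
It also fails if it takes over 51 s, if anything falls off the work surface, if the arm or the gripper's body presses on something with over 40 N, if the wrist force passes 120 N, or if a joint passes its speed limit or range.

ROBOT

A 6-joint arm with a two-finger parallel gripper is mounted at the origin on the work surface. World frame = base frame: x ahead of the robot, y to its left, z up, the work surface at z = 0. Lengths are in m, angles in rad, forces in N, time in s.
With the tool pointing down it reaches from about 0.3 to 0.875 m from the base axis. Payload 6.4 kg.
Tool frame: the origin (TCP) lies at the very end of the fingers, on their centre line; the grasp point (between the pads) lies 19 mm behind it; z points along the fingers, y is the direction in which the jaws open and shut (so a half turn about z gives the same grasp; the last joint's range is limited). The gripper opens to 85 mm and grips with 20 to 120 N. Pads are 22 mm wide; open, the fingers measure 114 mm over their backs; the gripper's body (76 mm by 85 mm) begins 54 mm behind the grasp point. The pads swing forward as they close: fully open they stand 13 mm farther back than shut.
Start: joints at [1.103, 0.181, 1.607, -0, 1.354, -0.206], TCP at [0.149, 0.555, 0.231] pointing down, gripper open.
Joint ranges: [-2.99, 2.99], [-0.89, 2.07], [0.3, 2.58], [-1.14, 4.28], [0, 2.63], [-3.12, 3.12]. Speed limits (rad/s): [2.57, 2.57, 3.01, 3.14, 3.14, 3.14].

INTERFACE

Orientations are given as a unit quaternion [w, x, y, z].
In Python, from bench import telemetry, imaging, ctrl gives the robot as it stands.
- The arm moves only by the shell command python3 -m pendant 'ROWS' [OPENING]. ROWS is JSON, a list that holds one entry, the list of rows, each a list of 6 numbers: the shift along the tool's x, y, z in units of 200 mm (1.0 is 200 mm), then the turn, a rotation vector about the tool's x, y, z in units of pi rad (1.0 is pi rad). In form: [[[tx, ty, tz, rx, ry, rz], ...]]. A call has 1 to 12 rows; each row shifts and turns the pose as measured when the row begins, along the tool's axes as they then stand; what a row does not reach is not made up. A row lasts 1/8 s, in which the tool goes at most 62.5 mm and 10.7 degrees, less where a joint would pass 70% of its speed; a pose out of reach is approached as far as the arm can. A call with a number of a shift or a turn outside -1 to 1 is refused whole. A call with a gripper value outside its range is refused whole. OPENING is the closure, from 0 (fully open) to 1 (shut), set as the call begins (- or left out, the last holds). The fingers move at their own pace and stop on an object; the grip force is fixed at half the most. Time passes only in rows, so rows that do not move let the fingers close. It gives the time, the measured TCP pose, the force and the opening at its end, in the units of the state.
- telemetry.get_obs(): the state, without advancing time (a new reading comes with each control period).
- imaging.camera(name): name is "scene" or "side" or "wrist"; returns a dict with "pixels" (384x512x3 uint8, blue, green, red), "vfov" (degrees; the focal length in pixels is half the picture's height over the tangent of half this angle, whatever the lens; pixels are square), "cx", "cy" (the principal point, pixels), "R" (3x3) and "t" (3): a world point X has camera coordinates R X + t. Camera axes: x right, y down, z forward; pixel columns grow to the right and rows downward; lengths in m; the calibration is good to about 2 mm. A picture is of the moment at which its call begins. There is no depth.
- ctrl.hand_in(): hands the job in, once; it reports no verdict.
The state is a dict: "time_s": time; "q": joint angles; "dq": joint speeds; "joint_efforts": joint torques, N m; "eef_pos": TCP position; "eef_rot": TCP orientation; "wrist_force": force on the tool from outside, world axes, zero at the start; "torque": the same for the moment, N m; "opening": opening from 0.0 (shut) to 1.0 (fully open).
Only numpy, scipy, OpenCV 4.12 (cv2) and the standard library are available. Lean on these libraries where they do the work, as an engineer would, in place of code of your own. Each camera call takes 0.05 s, during which the arm holds its last target.

## Working session

There is one attempt and no reset: what is moved stays moved. The work goes in short steps, Python scripts to look and compute and a shell command to move; the robot and the scene stay as the last step left them, time stands still between calls to the robot, and variables do not carry over. Pictures are saved under pics/ and viewed, and the job is handed in when it is done.

```bash
mkdir -p pics; ls
python3 - <<'E'
from bench import telemetry, imaging
import cv2
o=telemetry.get_obs(); print({k:o[k] for k in('time_s','eef_pos','eef_rot','opening','wrist_force')})
for n in('scene','side','wrist'):
    c=imaging.camera(n); cv2.imwrite(f'pics/{n}0.png',c['pixels']); print(n,c['vfov'],c['cx'],c['cy'],c['R'],c['t'])
    import pickle; pickle.dump(c,open(f'pics/{n}0.pkl','wb'))
E
```

```text
pics
{'time_s': 0.0, 'eef_pos': array([0.14853517, 0.5549036 , 0.23037254]), 'eef_rot': array([-3.07961941e-04,  1.30544831e-01,  9.91442011e-01, -8.31073082e-04]), 'opening': 0.9979691396975744, 'wrist_force': array([0.40697385, 0.61774852, 1.10938757])}
scene 52.12402559033011 257.1908021094869 191.71512845855204 [[ 0.60532338  0.79590861 -0.01063435]
 [ 0.68326234 -0.52641185 -0.50600705]
 [-0.40833342  0.29903185 -0.86246378]] [-0.29179439 -0.29847382  1.55542334]
side 50.52746763711181 261.4600901573339 194.3014470162325 [[ 0.70448089 -0.70958859 -0.01380972]
 [-0.47382947 -0.45575434 -0.75350754]
 [ 0.52838651  0.53737512 -0.65729421]] [-0.36901346  0.31991437  1.10788188]
wrist 67.05394247781216 253.22734267612984 188.81605168845005 [[ 2.58438748e-01  9.66027237e-01 -8.89590653e-04]
 [ 9.13523062e-01 -2.44092777e-01  3.25414091e-01]
 [ 3.14141732e-01 -8.49122717e-02 -9.45571191e-01]] [-0.5732415  -0.04215448  0.37990647]
```

View pics/scene0.png

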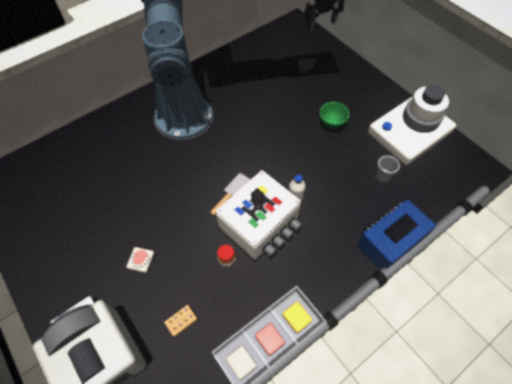

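View pics/side0.png

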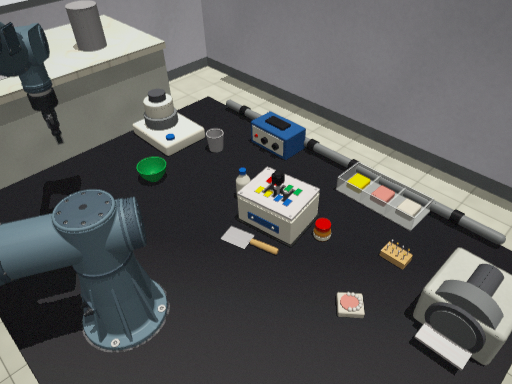

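View pics/wrist0.png

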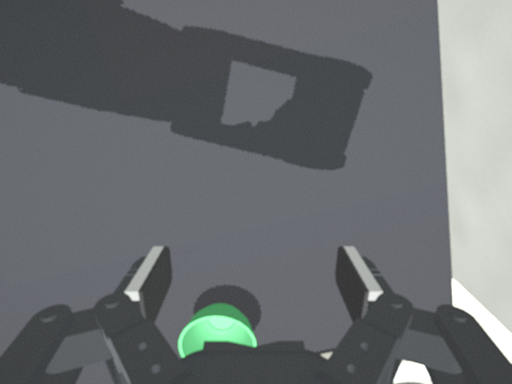

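The scene picture shows the selector at about (258,212), jar at (226,254) and bottle at (298,186). I'll crop in and measure the marks.

```bash
cat > h.py <<'E'
import numpy as np,cv2,pickle
def f(c): return c['pixels'].shape[0]/2/np.tan(np.radians(c['vfov']/2))
def cast(c,u,v,z):
    R=np.array(c['R']);t=np.array(c['t']);C=-R.T@t
    d=R.T@np.array([(u-c['cx'])/f(c),(v-c['cy'])/f(c),1]); return C+d*(z-C[2])/d[2]
def proj(c,X):
    p=np.array(c['R'])@np.array(X)+np.array(c['t']); return f(c)*p[:2]/p[2]+[c['cx'],c['cy']]
HUE={'red':[(0,8),(172,180)],'yellow':[(22,36)],'green':[(45,80)],'blue':[(100,125)]}
def blobs(c,box,amin=6):
    x0,y0,x1,y1=box; hsv=cv2.cvtColor(c['pixels'],cv2.COLOR_BGR2HSV)[y0:y1,x0:x1]; out={}
    for k,rs in HUE.items():
        m=sum(((hsv[...,0]>=a)&(hsv[...,0]<=b)&(hsv[...,1]>130)&(hsv[...,2]>70)).astype(np.uint8) for a,b in rs)
        n,_,st,ce=cv2.connectedComponentsWithStats(m,connectivity=4)
        out[k]=[(ce[i]+[x0,y0],st[i,4]) for i in range(1,n) if st[i,4]>=amin]
    return out
E
python3 - <<'E'
from h import *
for n,b in(('scene',(205,165,315,260)),('side',(215,150,345,255))):
    c=pickle.load(open(f'pics/{n}0.pkl','rb'))
    x0,y0,x1,y1=b
    cv2.imwrite(f'pics/{n}0z.png',cv2.resize(c['pixels'][y0:y1,x0:x1],None,fx=6,fy=6,interpolation=cv2.INTER_CUBIC))
    for k,l in blobs(c,b).items():
        for p,a in l: print(n,k,p.round(1),a,cast(c,*p,0.121).round(4))
E
```

```text
scene red [276.4 200.5] 30 [0.5724 0.008  0.121 ]
scene red [269.4 206.7] 40 [ 0.5763 -0.023   0.121 ]
scene red [225.4 252. ] 238 [ 0.6157 -0.2155  0.121 ]
scene yellow [262.1 189.5] 26 [ 0.5138 -0.0031  0.121 ]
scene green [260.7 215.5] 10 [ 0.5841 -0.0626  0.121 ]
scene green [253.  222.1] 15 [ 0.5877 -0.0946  0.121 ]
scene blue [298.2 177.6] 45 [0.5495 0.1161 0.121 ]
scene blue [247.  203.7] 26 [ 0.5256 -0.0713  0.121 ]
scene blue [239.4 210.4] 27 [ 0.5304 -0.1035  0.121 ]
side red [269.2 179.8] 23 [0.573  0.0105 0.121 ]
side red [322.6 224.3] 200 [ 0.5329 -0.2432  0.121 ]
side yellow [259.4 189.2] 34 [5.17e-01 2.00e-04 1.21e-01]
side yellow [267.8 192.8] 42 [ 0.523  -0.0316  0.121 ]
side green [288.2 187.7] 33 [ 0.5865 -0.0612  0.121 ]
side green [297.  191.4] 30 [ 0.5921 -0.0933  0.121 ]
side blue [290.2 152.9] 86 [0.7341 0.0621 0.121 ]
side blue [242.2 170.3] 49 [0.5462 0.1119 0.121 ]
side blue [278.1 197.4] 33 [ 0.5294 -0.0699  0.121 ]
side blue [286.8 201.7] 39 [ 0.5335 -0.1028  0.121 ]
```

```bash
ls pics
```

```text
scene0.pkl
scene0.png
scene0z.png
side0.pkl
side0.png
side0z.png
wrist0.pkl
wrist0.png
```

View pics/scene0z.png

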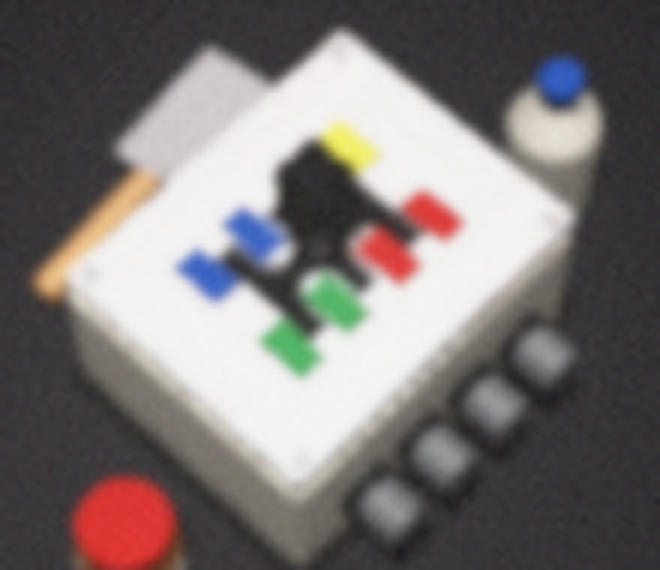

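View pics/side0z.png

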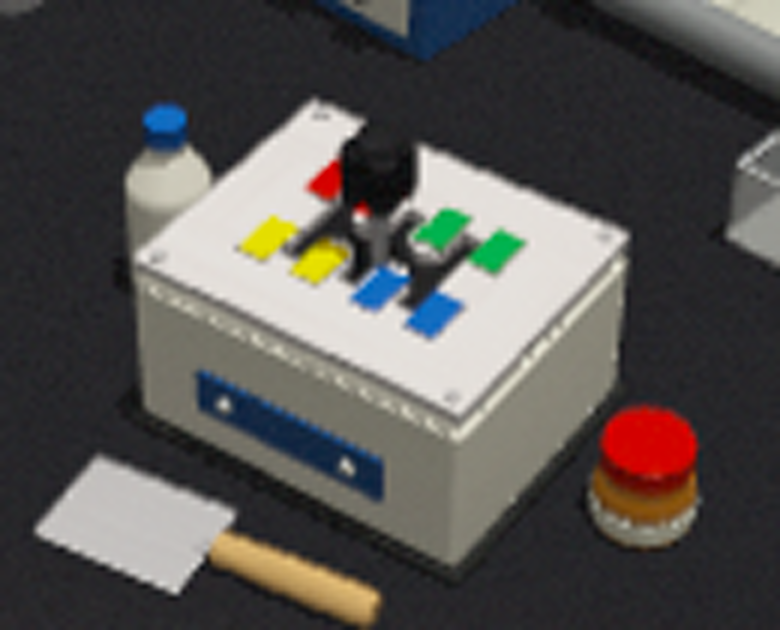

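Run:
```python
from h import *
from bench import telemetry
cs={n:pickle.load(open(f'pics/{n}0.pkl','rb')) for n in('scene','side','wrist')}
w=cs['wrist'];R=w['R'];C=-R.T@w['t'];print('wristC',C,'aim z=.12',cast(w,w['cx'],w['cy'],.12))
# knob triangulation
uv={'scene':(257.5,196),'side':(278,177.5)}
A=[];b=[]
for n,(u,v) in uv.items():
    c=cs[n];P=np.c_[c['R'],c['t']];K=np.array([[f(c),0,c['cx']],[0,f(c),c['cy']],[0,0,1]]);M=K@P
    for r,s in((0,u),(1,v)): A.append(M[r,:3]-s*M[2,:3]); b.append(s*M[2,3]-M[r,3])
X=np.linalg.lstsq(np.array(A),np.array(b),rcond=None)[0];print('knob',X)
c0=np.array([.5534,-.0468]);y=.15;Rz=np.array([[np.cos(y),np.sin(y)],[-np.sin(y),np.cos(y)]])
print('knob in box',Rz@(X[:2]-c0))
for n in uv: print(n,[proj(cs[n],[*(c0+Rz.T@np.array(p)),.12]).round(1) for p in((0,0),(.03,-.036),(.03,.036),(-.03,.036),(-.03,-.036))])
```

```text
wristC [0.06731243 0.57573602 0.37243633] aim z=.12 [0.15117791 0.55306724 0.12      ]
knob [ 0.55009621 -0.04861866  0.17732612]
knob in box [-0.00353847 -0.00130453]
scene [array([258.7, 205.8]), array([257.6, 219.4]), array([273.8, 204.3]), array([259.8, 192.7]), array([243.6, 207.3])]
side [array([277.9, 190.7]), array([292.5, 190. ]), array([274. , 181.7]), array([263.2, 191.5]), array([282. , 200.2])]
```

```bash
python3 -m pendant '[[[0,0,-0.25,0,0,0],[-0.2,-0.2,-0.03,0,0,0],[-0.2,-0.2,-0.03,0,0,0],[-0.2,-0.2,0,0,0,0],[-0.2,-0.2,0,0,0,0],[-0.2,-0.2,0,0,0,0],[-0.2,-0.2,0,0,0,0],[-0.2,-0.2,0,0,0,0],[-0.2,-0.2,0,0,0,0],[-0.2,-0.2,0,0,0,0],[-0.2,-0.2,0,0,0,0],[-0.2,-0.2,0,0,0,0]]]' 1
```

```text
time_s: 1.65
eef_pos: [0.4672, 0.0025, 0.2947]
eef_rot: [0.002, 0.127, 0.992, -0.001]
wrist_force: [0.9, 0.7, 1.3]
opening: -0.0
```

```bash
python3 -m pendant '[[[-0.13,-0.11,0,0,0,0],[-0.13,-0.11,0,0,0,0],[0,0,0,0,0,-0.045],[0,0,0,0,0,-0.045],[0,0,0,0,0,-0.045],[0,0,0,0,0,0]]]' 1
cat > look.py <<'E'
import sys
from h import *
from bench import telemetry, imaging
tag=sys.argv[1]; z=float(sys.argv[2]) if len(sys.argv)>2 else 1
for n in sys.argv[3:] or ['wrist']:
    c=imaging.camera(n); pickle.dump(c,open(f'pics/{n}{tag}.pkl','wb'))
    im=c['pixels']
    if n=='scene': im=cv2.resize(im[160:255,205:315],None,fx=6,fy=6,interpolation=cv2.INTER_CUBIC)
    if n=='side': im=cv2.resize(im[130:240,215:335],None,fx=5,fy=5,interpolation=cv2.INTER_CUBIC)
    cv2.imwrite(f'pics/{n}{tag}.png',im)
    if n=='wrist':
        for k,l in blobs(c,(0,0,512,384),60).items():
            for p,a in l: print(n,k,p.round(1),a,cast(c,*p,0.121).round(4))
o=telemetry.get_obs();print(o['time_s'],o['eef_pos'],o['eef_rot'],o['wrist_force'])
E
python3 look.py 1
```

```text
time_s: 2.4
eef_pos: [0.5077, -0.0602, 0.2922]
eef_rot: [-0.001, -0.087, 0.996, -0.001]
wrist_force: [-0.6, 0.4, -0.0]
opening: 0.0
wrist red [141.6 195.7] 1074 [ 0.5615 -0.1825  0.121 ]
wrist red [275.8 230.5] 112 [ 0.5783 -0.0213  0.121 ]
wrist red [299.7 231.3] 283 [0.5744 0.0072 0.121 ]
wrist yellow [274.  183.2] 340 [ 0.5201 -0.0352  0.121 ]
wrist yellow [303.6 183.4] 330 [ 0.5145 -0.002   0.121 ]
wrist yellow [161.8 333.3] 138 [ 0.7601 -0.145   0.121 ]
wrist green [211.9 229.6] 253 [ 0.5904 -0.0972  0.121 ]
wrist green [237.4 230. ] 133 [ 0.5856 -0.0669  0.121 ]
wrist blue [253.6 125.8] 235 [ 0.461  -0.0692  0.121 ]
wrist blue [210.5 182.2] 332 [ 0.5314 -0.1064  0.121 ]
wrist blue [240.2 182.6] 323 [ 0.5261 -0.0731  0.121 ]
wrist blue [390.6 225.9] 377 [0.5486 0.1126 0.121 ]
2.45 [ 0.50773542 -0.06020551  0.29224734] [-6.61282503e-04 -8.59840007e-02  9.96296113e-01 -6.07733600e-04] [-0.58675214  0.26741169  0.05952998]
```

View pics/wrist1.png

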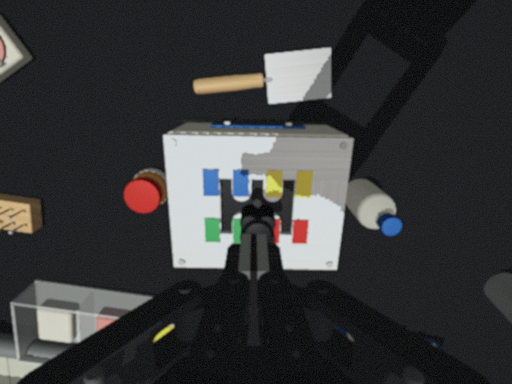

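```bash
python3 -m pendant '[[[-0.12,0.13,0,0,0,0.005],[-0.12,0.13,0,0,0,0],[0,0,0,0,0,0]]]' 1
python3 look.py 2 1 wrist scene side; python3 -c "
import cv2;a=cv2.imread('pics/wrist2.png')[100:300,120:400];cv2.imwrite('pics/wrist2z.png',cv2.resize(a,None,fx=2.8,fy=2.8,interpolation=2))"
```

```text
time_s: 2.82
eef_pos: [0.5474, -0.0, 0.292]
eef_rot: [-0.001, -0.073, 0.997, -0.001]
wrist_force: [-0.5, 0.8, 0.3]
opening: 0.001
wrist red [ 98.4 165.7] 1143 [ 0.5687 -0.1721  0.121 ]
wrist red [227.5 192.1] 341 [ 0.5787 -0.0264  0.121 ]
wrist red [257.1 192.5] 316 [0.5743 0.0072 0.121 ]
wrist yellow [258.4 145.5] 144 [5.205e-01 5.000e-04 1.210e-01]
wrist yellow [226.2 150.6] 114 [ 0.5311 -0.0334  0.121 ]
wrist yellow [130.3 308. ] 80 [ 0.7602 -0.1351  0.121 ]
wrist green [165.2 193.3] 262 [ 0.5907 -0.097   0.121 ]
wrist green [196.3 201.7] 65 [ 0.5958 -0.0608  0.121 ]
wrist blue [213.9  85. ] 167 [ 0.466  -0.0536  0.121 ]
wrist blue [159.2 140.9] 387 [ 0.5312 -0.1063  0.121 ]
wrist blue [190.4 141. ] 380 [ 0.5264 -0.0729  0.121 ]
wrist blue [353.3 184.7] 343 [0.5491 0.1139 0.121 ]
2.975 [ 0.54650188 -0.00197295  0.29203327] [-9.33439171e-04 -7.22482136e-02  9.97385658e-01 -1.08305986e-03] [-0.5190725   0.35805659 -0.43687338]
```

View pics/wrist2z.png

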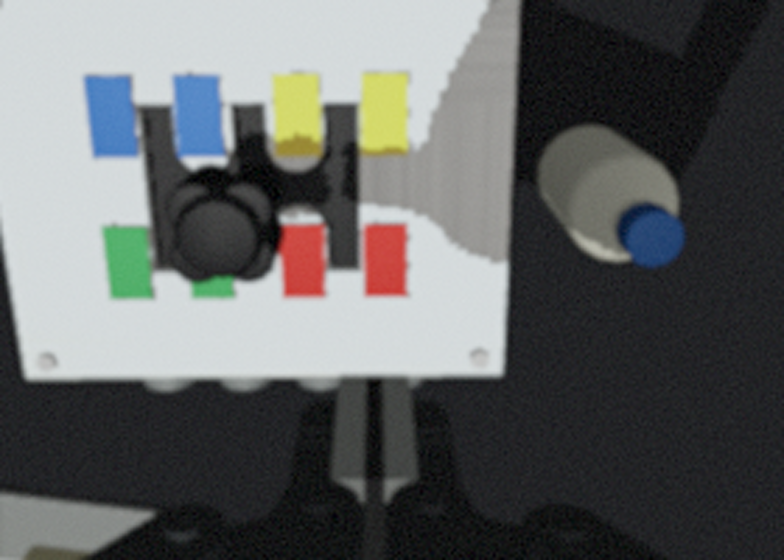

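View pics/side2.png

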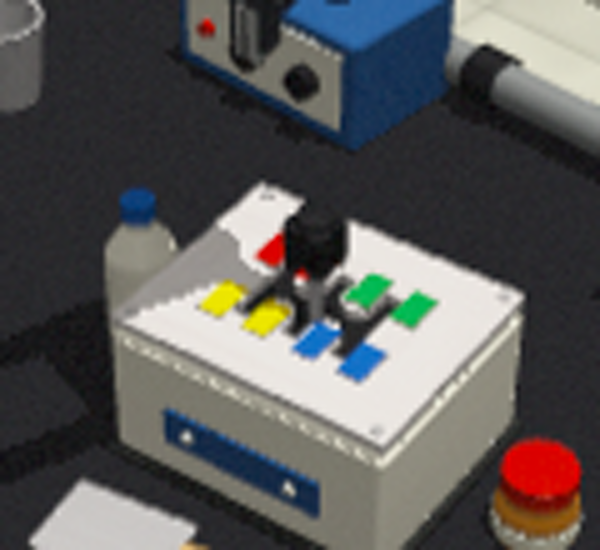

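```bash
cat >> h.py <<'E'
C0=np.array([.553,-.0485]);YAW=.157
Rb=np.array([[np.cos(YAW),np.sin(YAW)],[-np.sin(YAW),np.cos(YAW)]])
def box(p): return Rb@(np.array(p[:2])-C0)
def world(b): return C0+Rb.T@np.array(b)
def tool(o):  # tool x,y axes world
    from scipy.spatial.transform import Rotation as Q
    w,x,y,z=o['eef_rot']; return Q.from_quat([x,y,z,w]).as_matrix()
def goto(o,b,z):
    d=np.append(world(b),z)-o['eef_pos']; T=tool(o)
    print('tcp box',(box(o['eef_pos'])*1000).round(1),'z',o['eef_pos'][2].round(4),'units to goal',(T.T@d/.2).round(3),'yaw err deg',np.degrees(np.arctan2(-T[1,0],-T[0,0])-YAW).round(2))
E
python3 - <<'E'
from h import *
from bench import telemetry
w=pickle.load(open('pics/wrist2.pkl','rb'))
for u,v,z in((196.8,183.9,.197),(196.2,182,.199)): print((box(cast(w,u,v,z))*1000).round(1))
goto(telemetry.get_obs(),(0,.048),.155)
for n in('scene','side','wrist'):
    c=pickle.load(open(f'pics/{n}2.pkl','rb')); print(n,[ (box(cast(c,*p,.121))*1000).round(1) for k,l in blobs(c,{'scene':(205,165,315,235),'side':(245,160,310,210),'wrist':(140,100,300,215)}[n]).items() for p,a in l])
E
```

```text
[-5.8 -0.8]
[-8.2 -0.7]
tcp box [ 0.9 47. ] z 0.292 units to goal [0.003 0.006 0.685] yaw err deg -0.71
scene [array([28., 53.]), array([27. , 21.6]), array([-30.8,  51.4]), array([ 26.8, -18.5]), array([ 27.6, -51.5]), array([ 22.3, 162.5]), array([-30.2, -18.5]), array([-30.7, -50.5])]
side [array([29. , 55.2]), array([-27.9,  54.1]), array([-27. ,  21.4]), array([ 31.2, -18. ]), array([ 31.7, -50.4]), array([ 23.2, 151.1]), array([-27.1, -17.5]), array([-28.1, -50.7])]
wrist [array([28.9, 17.8]), array([29.7, 51.7]), array([-24.4,  53.5]), array([-41.1,  46.5]), array([-33.1,  45.9]), array([-27.8,  46.6]), array([-24.1,  53.7]), array([-19.3,  18.3]), array([ 29.7, -53.8]), array([ 40.3, -18.8]), array([-30.6, -53.7]), array([-30.1, -19.9])]
```

View pics/scene2.png

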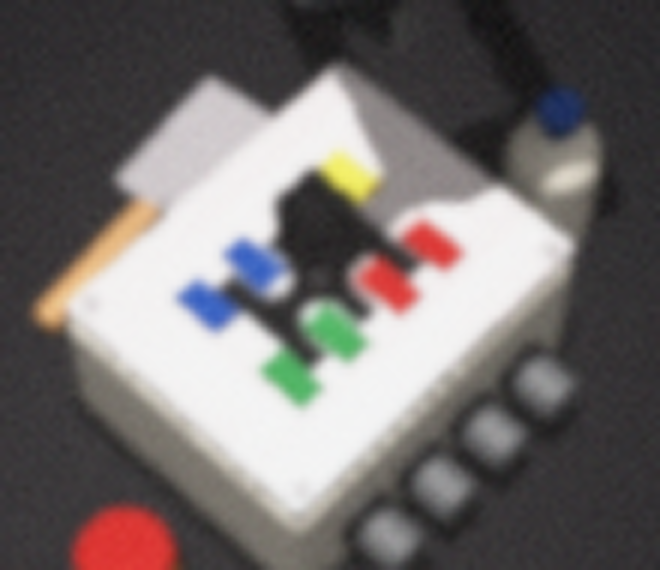

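```bash
python3 -m pendant '[[[0.13,-0.12,0,0,0,0.003],[0.13,-0.12,0,0,0,0],[0,0,0.2,0,0,0],[0,0,0.25,0,0,0],[0,0,0.2,0,0,0],[0,0,0,0,0,0]]]' 1
python3 - <<'E'
from h import *
from bench import telemetry
goto(telemetry.get_obs(),(-.037,0),.155)
E
python3 look.py 3 1 side
```

```text
time_s: 3.72
eef_pos: [0.4981, -0.0646, 0.1613]
eef_rot: [0.001, -0.061, 0.998, -0.003]
wrist_force: [0.1, -0.7, 0.9]
opening: 0.004
tcp box [-56.7  -7.3] z 0.1613 units to goal [-0.097  0.04   0.032] yaw err deg -1.95
3.775 [ 0.49968568 -0.06510721  0.16344774] [ 0.0025854  -0.06153151  0.99809455 -0.00380228] [-0.136894   -0.15579609 -1.07191811]
```

View pics/side3.png

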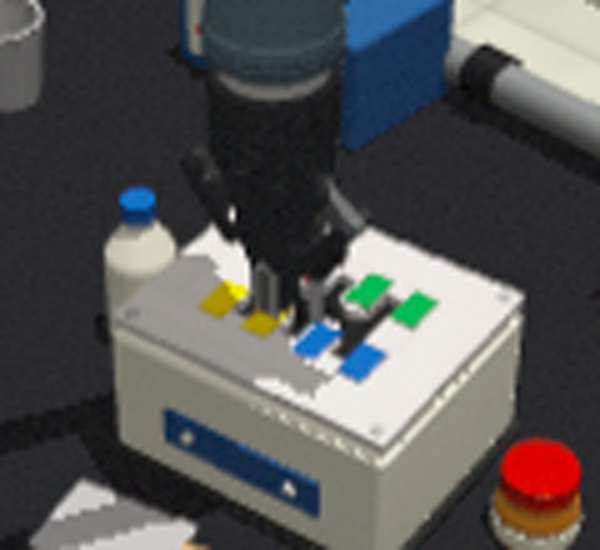

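```bash
python3 -m pendant '[[[0,0.038,0.03,0,0,-0.011],[-0.06,0,0,0,0,0],[0,0,0,0,0,0]]]' 1
python3 - <<'E'
from h import *
from bench import telemetry
goto(telemetry.get_obs(),(-.028,0),.155)
E
python3 look.py 4 1 wrist;python3 -c "
import cv2;a=cv2.imread('pics/wrist4.png')[100:384,80:400];cv2.imwrite('pics/wrist4z.png',cv2.resize(a,None,fx=2,fy=2,interpolation=2))"
```

```text
time_s: 4.15
eef_pos: [0.5146, -0.0564, 0.1625]
eef_rot: [0.007, -0.08, 0.997, -0.006]
wrist_force: [-0.1, -1.2, 0.9]
opening: -0.001
tcp box [-39.2  -1.8] z 0.1625 units to goal [-0.055  0.01   0.038] yaw err deg 0.15
wrist red [ 90.5 233.9] 1856 [ 0.547  -0.1703  0.121 ]
wrist yellow [283.8 227.8] 922 [ 0.5196 -0.0354  0.121 ]
wrist yellow [331.7 228.6] 954 [ 0.5146 -0.0022  0.121 ]
wrist blue [251.  134.4] 551 [ 0.4588 -0.0683  0.121 ]
wrist blue [181.6 226.9] 915 [ 0.5307 -0.1065  0.121 ]
wrist blue [228.8 227.1] 859 [ 0.5254 -0.0736  0.121 ]
wrist blue [466.1 289.4] 862 [0.5478 0.1104 0.121 ]
4.2 [ 0.51400134 -0.05633872  0.16220849] [ 0.00619504 -0.07963841  0.99678934 -0.00551011] [ 0.40744778 -0.08998832 -0.31410373]
```

View pics/wrist4z.png

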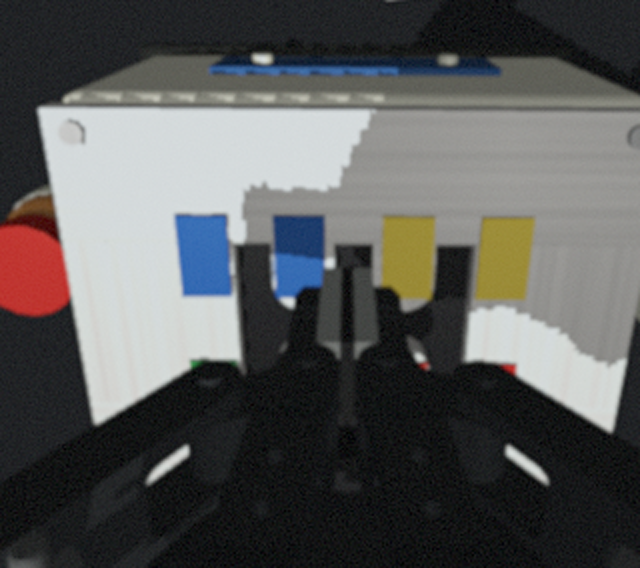

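```bash
python3 -m pendant '[[[-0.015,0.01,0.035,0,0,0],[-0.02,0,0,0,0,0],[-0.02,0,0,0,0,0],[0,0,0,0,0,0]]]' 1
python3 - <<'E'
from h import *
from bench import telemetry
goto(telemetry.get_obs(),(-.028,0),.155)
E
python3 look.py 5 1 scene side
```

```text
time_s: 4.7
eef_pos: [0.5251, -0.0524, 0.155]
eef_rot: [0.006, -0.08, 0.997, -0.006]
wrist_force: [-1.0, -0.4, 0.6]
opening: 0.001
tcp box [-28.2   0.5] z 0.155 units to goal [-0.001 -0.003  0.   ] yaw err deg 0.17
4.8 [ 0.5250214  -0.0523773   0.15507471] [ 0.00588395 -0.07979611  0.99677813 -0.00559632] [-0.9875989   0.54252718 -0.32403588]
```

View pics/side5.png

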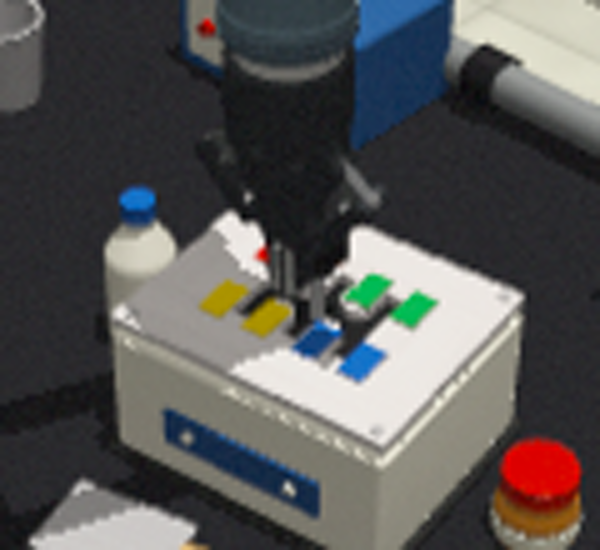

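View pics/scene5.png

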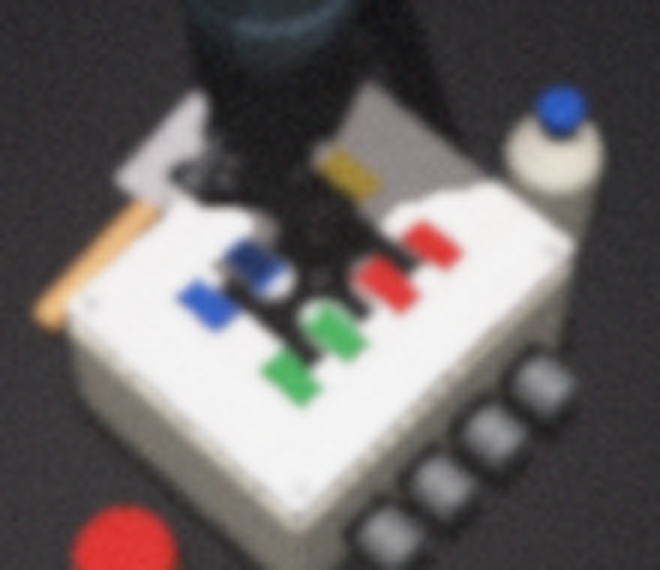

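```bash
python3 -m pendant '[[[0.11,0,0,0,0,0],[0,0.13,0,0,0,0],[0,0.14,0,0,0,0],[-0.13,0,0,0,0,0],[-0.12,0,0,0,0,0],[0,0,0,0,0,0]]]' 1
python3 - <<'E'
from h import *
from bench import telemetry
goto(telemetry.get_obs(),(0,.0315),.155)
E
python3 look.py 6 1 wrist side;python3 -c "
import cv2;a=cv2.imread('pics/wrist6.png')[100:384,80:400];cv2.imwrite('pics/wrist6z.png',cv2.resize(a,None,fx=2,fy=2,interpolation=2))"
```

```text
time_s: 5.55
eef_pos: [0.5449, 0.0067, 0.1554]
eef_rot: [0.008, -0.079, 0.997, -0.006]
wrist_force: [-0.1, 0.2, -0.1]
opening: -0.003
tcp box [ 0.6 55.8] z 0.1554 units to goal [ 0.003 -0.121  0.004] yaw err deg 0.07
wrist red [  7.4 202. ] 641 [ 0.5576 -0.1571  0.121 ]
wrist red [201.5 257.4] 895 [ 0.5787 -0.0262  0.121 ]
wrist yellow [196.3 177.5] 1194 [ 0.5205 -0.0352  0.121 ]
wrist yellow [249.7 177.5] 1180 [ 0.515  -0.0018  0.121 ]
wrist green [ 94.7 245.4] 258 [ 0.5814 -0.1007  0.121 ]
wrist blue [181.9  82.6] 615 [ 0.4653 -0.0486  0.121 ]
wrist blue [ 83.9 175.8] 1233 [ 0.531  -0.1062  0.121 ]
wrist blue [136.5 176.5] 1261 [ 0.526 -0.073  0.121]
wrist blue [407.1 248.9] 844 [0.5485 0.1133 0.121 ]
5.65 [0.54333779 0.00657474 0.15500775] [ 0.00675384 -0.07879991  0.99685222 -0.00553191] [-0.0363451   0.05639428 -0.96553859]
```

View pics/wrist6z.png

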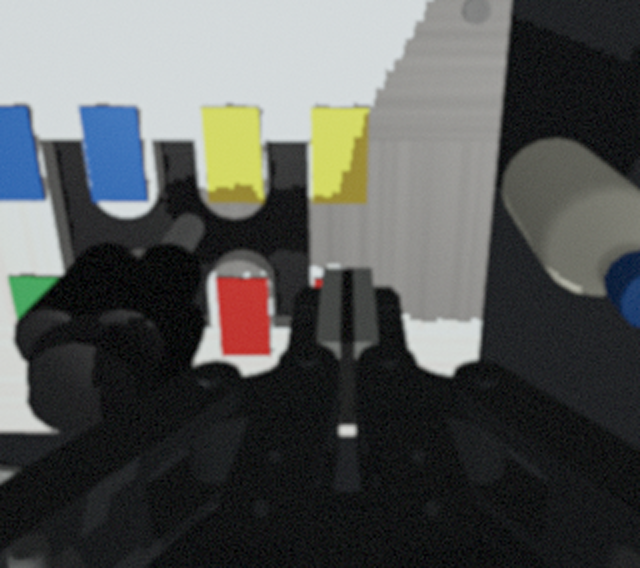

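View pics/side6.png

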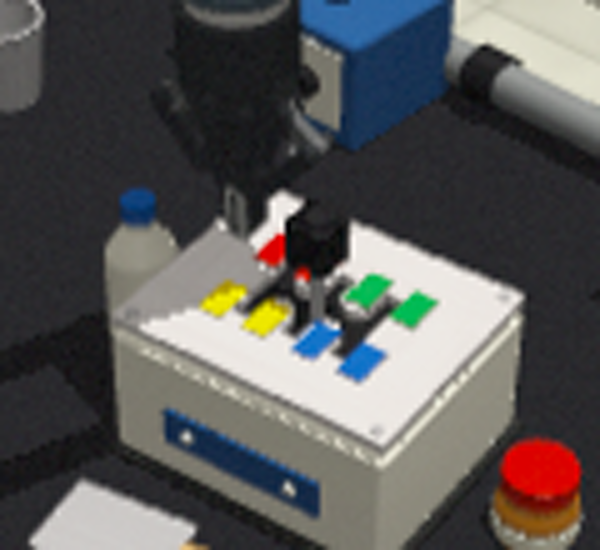

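Run:
```python
from h import *
w=pickle.load(open('pics/wrist6.pkl','rb'));s=pickle.load(open('pics/side6.pkl','rb'))
for kx in(-.008,-.004,0,.004):
    a=kx/.155
    P=lambda h:[*world((a*h,0)),.02+h]
    print(kx,'wrist stem z.10,.12,.14,top',[((proj(w,P(h))-[80,100])*2).round(0) for h in(.08,.1,.12,.179)],'side',[((proj(s,P(h))-[215,130])*5).round(0) for h in(.1,.13,.179)])
```

```text
-0.008 wrist stem z.10,.12,.14,top [array([199., 205.]), array([184., 225.]), array([165., 249.]), array([ 75., 368.])] side [array([312., 309.]), array([311., 274.]), array([309., 215.])]
-0.004 wrist stem z.10,.12,.14,top [array([200., 210.]), array([185., 232.]), array([166., 259.]), array([ 78., 387.])] side [array([314., 307.]), array([314., 272.]), array([314., 211.])]
0 wrist stem z.10,.12,.14,top [array([200., 215.]), array([185., 239.]), array([167., 268.]), array([ 82., 405.])] side [array([316., 305.]), array([317., 269.]), array([318., 207.])]
0.004 wrist stem z.10,.12,.14,top [array([201., 220.]), array([186., 246.]), array([168., 277.]), array([ 85., 422.])] side [array([318., 303.]), array([320., 266.]), array([322., 203.])]
```

```bash
python3 -m pendant '[[[0.003,-0.05,0.05,0,0,0],[0,-0.07,0,0,0,0],[0,-0.03,0,0,0,0],[0,-0.03,0,0,0,0],[0,-0.03,0,0,0,0],[0,-0.03,0,0,0,0]]]' 1
python3 - <<'E'
from h import *
from bench import telemetry
goto(telemetry.get_obs(),(0,-.017),.145)
E
python3 look.py 7 1 wrist side;python3 -c "
import cv2;a=cv2.imread('pics/wrist7.png')[100:384,80:400];cv2.imwrite('pics/wrist7z.png',cv2.resize(a,None,fx=2,fy=2,interpolation=2))"
```

```text
time_s: 6.4
eef_pos: [0.5483, -0.0441, 0.1442]
eef_rot: [0.006, -0.078, 0.997, -0.005]
wrist_force: [0.7, 1.1, 0.8]
opening: 0.001
tcp box [-3.9  5.1] z 0.1442 units to goal [-0.02  -0.11  -0.003] yaw err deg -0.01
wrist red [ 60.6 209.3] 2001 [ 0.554  -0.1657  0.121 ]
wrist red [284.4 263.8] 110 [ 0.5703 -0.021   0.121 ]
wrist red [325.5 268.4] 706 [0.5694 0.0066 0.121 ]
wrist yellow [276.6 189.8] 1377 [ 0.5199 -0.0356  0.121 ]
wrist yellow [332.8 190.2] 1369 [ 0.5148 -0.0022  0.121 ]
wrist green [215.8 267.1] 473 [ 0.5804 -0.0656  0.121 ]
wrist blue [243.8  89.8] 674 [ 0.4667 -0.0634  0.121 ]
wrist blue [157.9 189.2] 1348 [ 0.531  -0.1064  0.121 ]
wrist blue [213.6 189.5] 1327 [ 0.5258 -0.0731  0.121 ]
wrist blue [487.3 263.2] 1179 [0.5482 0.1102 0.121 ]
6.5 [ 0.54855572 -0.04446503  0.14435062] [ 0.00624383 -0.07796862  0.99692266 -0.00520837] [-1.04631287  0.25064344  1.17364985]
```

View pics/wrist7z.png

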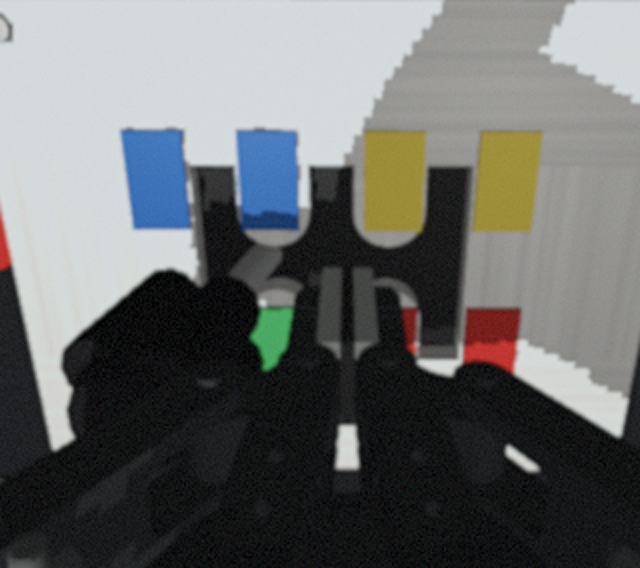

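View pics/side7.png

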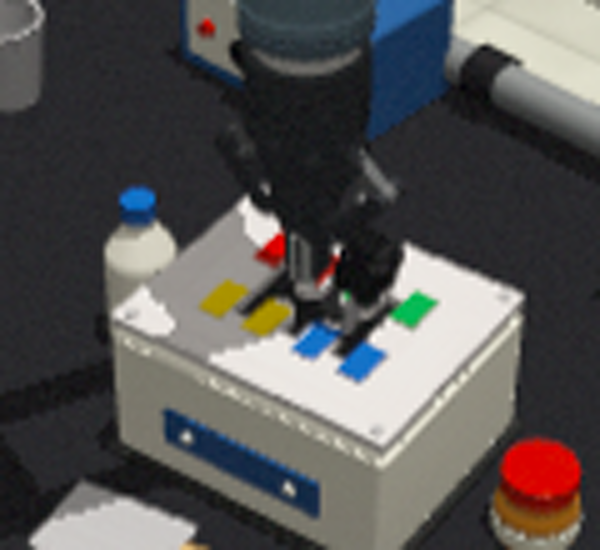

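```bash
python3 -m pendant '[[[-0.005,-0.03,0,0,0,0],[-0.005,-0.03,0,0,0,0],[0,-0.025,0,0,0,0],[0,-0.02,0,0,0,0],[0,0,0,0,0,0]]]' 1
python3 - <<'E'
from h import *
from bench import telemetry
goto(telemetry.get_obs(),(0,-.017),.145)
E
python3 look.py 8 1 wrist side;python3 -c "
import cv2;a=cv2.imread('pics/wrist8.png')[100:384,80:400];cv2.imwrite('pics/wrist8z.png',cv2.resize(a,None,fx=2,fy=2,interpolation=2))"
```

```text
time_s: 7.12
eef_pos: [0.5542, -0.066, 0.1445]
eef_rot: [0.006, -0.078, 0.997, -0.005]
wrist_force: [0.1, 0.9, -0.5]
opening: -0.002
tcp box [ -1.6 -17.5] z 0.1445 units to goal [-0.008  0.002 -0.002] yaw err deg -0.03
wrist red [ 89.9 206.9] 2424 [ 0.5554 -0.1697  0.121 ]
wrist red [307.6 268. ] 853 [ 0.577 -0.027  0.121]
wrist red [358.3 270.9] 1006 [0.5738 0.0069 0.121 ]
wrist yellow [314.2 186.2] 1398 [ 0.52   -0.0357  0.121 ]
wrist yellow [370.8 186.4] 1401 [ 0.5147 -0.0023  0.121 ]
wrist blue [275.   86.2] 730 [ 0.4681 -0.0691  0.121 ]
wrist blue [194.7 185.3] 1325 [ 0.5309 -0.1066  0.121 ]
wrist blue [250.8 186.1] 1329 [ 0.526  -0.0732  0.121 ]
wrist blue [505.  258.7] 266 [0.5491 0.0983 0.121 ]
7.225 [ 0.55415122 -0.06579279  0.1445302 ] [ 0.00617021 -0.07830143  0.99689753 -0.00511091] [-0.08640472 -0.1171481   1.12076594]
```

View pics/wrist8z.png

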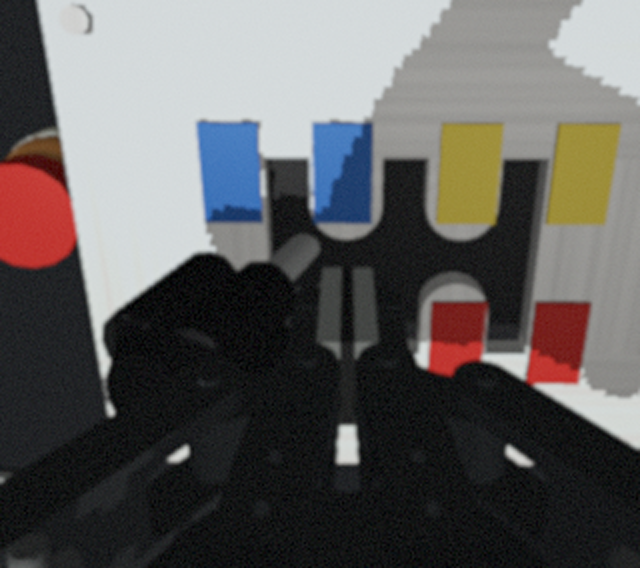

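View pics/side8.png

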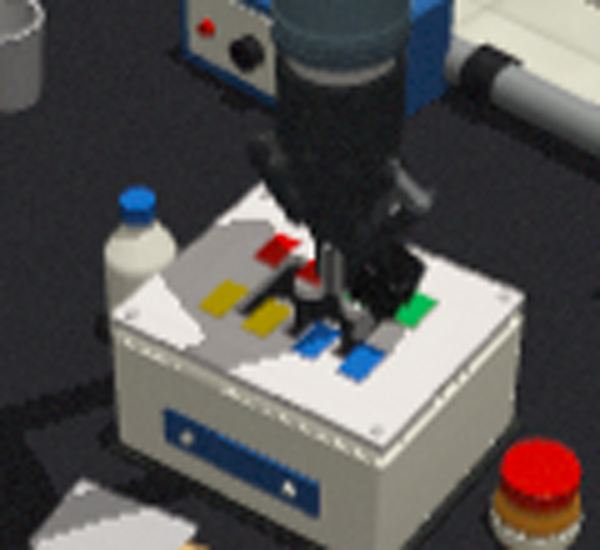

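```bash
cat >> h.py <<'E'
def stem(px,py,h):  # plate-level stem offset -> world point h up the stem
    v=np.array([px,py,.1]);v/=np.linalg.norm(v); return [*world(v[:2]*h),.02+v[2]*h]
E
python3 - <<'E'
from h import *
w=pickle.load(open('pics/wrist8.pkl','rb'));s=pickle.load(open('pics/side8.pkl','rb'))
for py in(-.028,-.032,-.036,-.038):
  for px in (-.003,0):
    print(px,py,'wrist',[((proj(w,stem(px,py,h))-[80,100])*2).round(0) for h in(.09,.105,.12,.179)],'side',[((proj(s,stem(px,py,h))-[215,130])*5).round(0) for h in(.105,.13,.179)])
E
```

```text
-0.003 -0.028 wrist [array([331., 236.]), array([316., 254.]), array([299., 276.]), array([195., 409.])] side [array([351., 323.]), array([360., 299.]), array([379., 248.])]
0 -0.028 wrist [array([331., 243.]), array([316., 263.]), array([300., 286.]), array([197., 430.])] side [array([353., 321.]), array([363., 295.]), array([384., 244.])]
-0.003 -0.032 wrist [array([322., 235.]), array([305., 253.]), array([286., 274.]), array([167., 402.])] side [array([356., 327.]), array([366., 303.]), array([388., 255.])]
0 -0.032 wrist [array([322., 242.]), array([305., 261.]), array([286., 284.]), array([169., 423.])] side [array([358., 324.]), array([370., 300.]), array([393., 250.])]
-0.003 -0.036 wrist [array([313., 234.]), array([294., 251.]), array([272., 271.]), array([140., 395.])] side [array([360., 330.]), array([372., 307.]), array([397., 261.])]
0 -0.036 wrist [array([313., 240.]), array([294., 259.]), array([273., 281.]), array([143., 415.])] side [array([363., 328.]), array([375., 304.]), array([401., 256.])]
-0.003 -0.038 wrist [array([309., 233.]), array([289., 250.]), array([266., 270.]), array([128., 392.])] side [array([363., 332.]), array([375., 310.]), array([401., 264.])]
0 -0.038 wrist [array([309., 240.]), array([289., 258.]), array([267., 280.]), array([131., 411.])] side [array([365., 329.]), array([378., 307.]), array([405., 260.])]
```

```bash
python3 -m pendant '[[[0,-0.01,0,0,0,0],[0,0,0,0,0,0]]]' 1; python3 -m pendant '[[[0,0.09,0,0,0,0],[0.14,0,0,0,0,0],[0.15,0,0,0,0,0],[0,-0.12,0.02,0,0,0],[0,-0.12,0,0,0,0],[0,0,0,0,0,0]]]' 1
python3 - <<'E'
from h import *
from bench import telemetry
goto(telemetry.get_obs(),(-.032,-.046),.14)
E
python3 look.py 9 1 wrist side;python3 -c "
import cv2;a=cv2.imread('pics/wrist9.png')[100:384,80:400];cv2.imwrite('pics/wrist9z.png',cv2.resize(a,None,fx=2,fy=2,interpolation=2))"
```

```text
time_s: 7.48
eef_pos: [0.5543, -0.0675, 0.1444]
eef_rot: [0.006, -0.078, 0.997, -0.005]
wrist_force: [-0.1, 1.2, -0.7]
opening: 0.001
time_s: 8.22
eef_pos: [0.4994, -0.1014, 0.1402]
eef_rot: [0.006, -0.08, 0.997, -0.005]
wrist_force: [-0.1, -0.3, -0.1]
opening: -0.001
tcp box [-61.2 -43.8] z 0.1402 units to goal [-0.146 -0.011  0.003] yaw err deg 0.2
wrist red [130.2 265. ] 2401 [ 0.5363 -0.1778  0.121 ]
wrist red [344.7 333.3] 119 [ 0.5684 -0.0255  0.121 ]
wrist yellow [350.  273.9] 1038 [ 0.5191 -0.0354  0.121 ]
wrist yellow [400.9 275. ] 1079 [ 0.5144 -0.0025  0.121 ]
wrist blue [307.2 168. ] 479 [ 0.4538 -0.0788  0.121 ]
wrist blue [293.8 268.7] 629 [ 0.5214 -0.0723  0.121 ]
8.325 [ 0.4990815  -0.1001681   0.13987364] [ 0.00599237 -0.08077644  0.99670378 -0.00456431] [ 0.56954488  0.47720691 -0.70968963]
```

View pics/wrist9z.png

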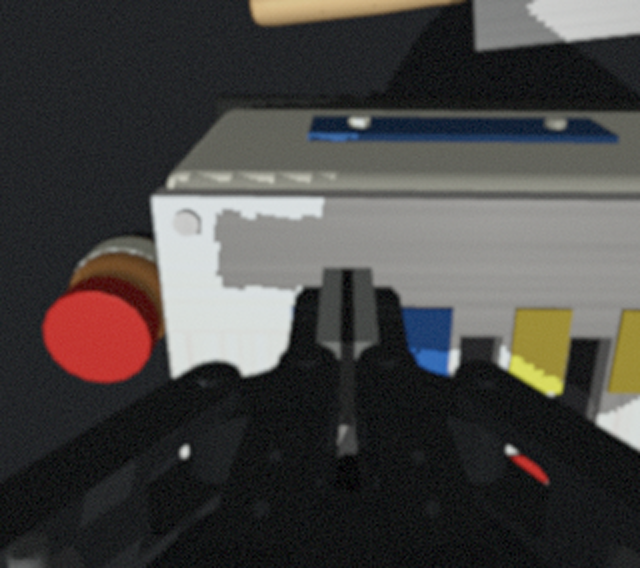

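View pics/side9.png

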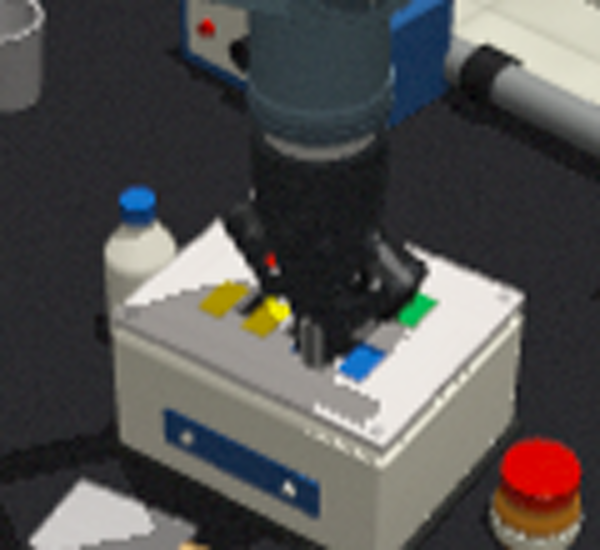

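```bash
python3 -m pendant '[[[-0.1,-0.02,0,0,0,0],[-0.03,0,0,0,0,0],[-0.025,0,0,0,0,0],[-0.025,0,0,0,0,0],[-0.025,0,0,0,0,0],[-0.025,0,0,0,0,0]]]' 1
python3 - <<'E'
from h import *
from bench import telemetry
goto(telemetry.get_obs(),(.01,-.047),.14)
E
python3 look.py 10 1 scene side
```

```text
time_s: 9.07
eef_pos: [0.5443, -0.0924, 0.1397]
eef_rot: [0.004, -0.082, 0.997, -0.004]
wrist_force: [-1.9, -1.0, 0.1]
opening: 0.001
tcp box [-15.5 -42. ] z 0.1397 units to goal [-0.127 -0.026 -0.   ] yaw err deg 0.45
9.175 [ 0.54448712 -0.0924382   0.13968865] [ 0.00423533 -0.08238761  0.99658435 -0.00373889] [-0.86961815  0.16898661  0.33976714]
```

View pics/scene10.png

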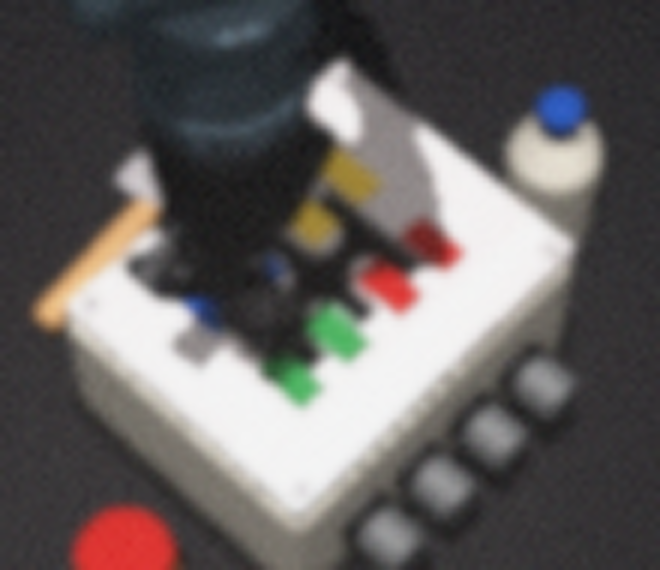

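View pics/side10.png

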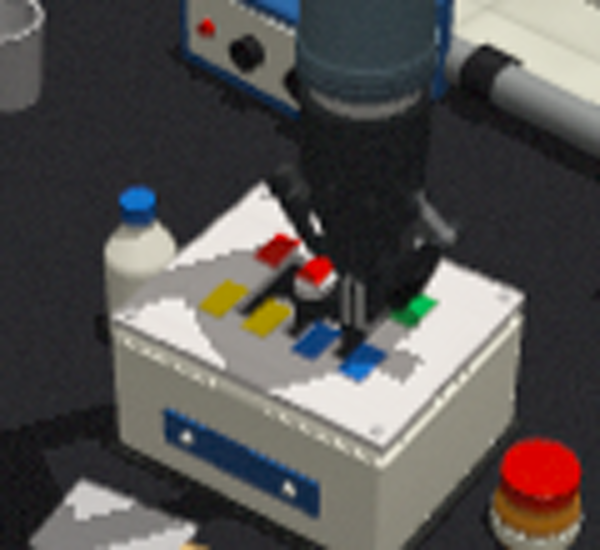

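```bash
python3 -m pendant '[[[-0.025,-0.005,0,0,0,0],[-0.025,-0.005,0,0,0,0],[-0.025,-0.005,0,0,0,0],[-0.02,-0.005,0,0,0,0]]]' 1
python3 - <<'E'
from h import *
from bench import telemetry
goto(telemetry.get_obs(),(.01,-.047),.14)
E
python3 look.py 11 1 scene side
```

```text
time_s: 9.68
eef_pos: [0.5642, -0.0927, 0.1392]
eef_rot: [0.003, -0.082, 0.997, -0.003]
wrist_force: [-2.2, 1.8, -0.4]
opening: -0.0
tcp box [  4.2 -45.4] z 0.1392 units to goal [-0.029 -0.008 -0.004] yaw err deg 0.44
9.775 [ 0.56443564 -0.09285161  0.13930415] [ 0.00361022 -0.08228649  0.99659743 -0.00307689] [-1.48706929  1.01286751  0.27419597]
```

View pics/scene11.png

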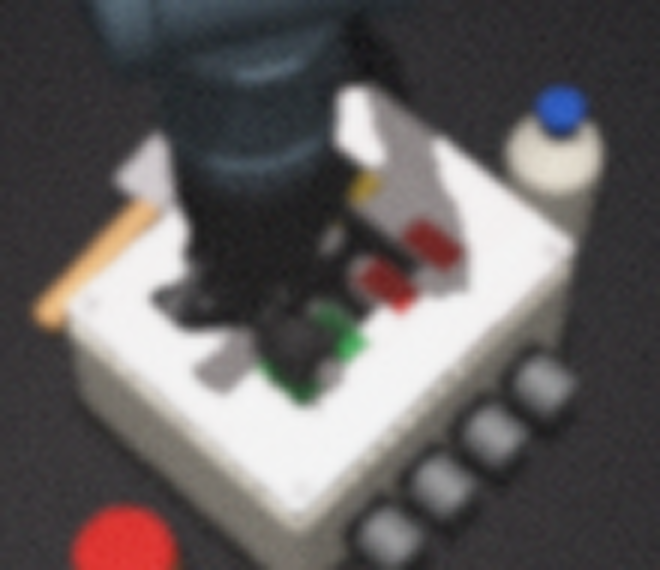

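View pics/side11.png

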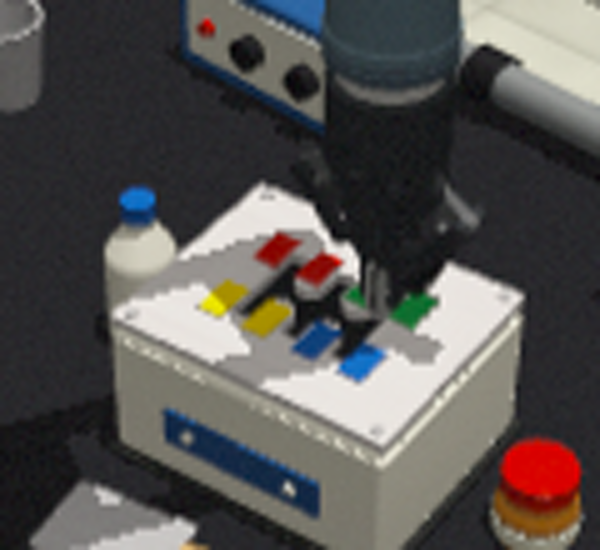

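Moving well. Now I'll take small steps and watch the force for the end stop.

```bash
for i in 1; do python3 -m pendant '[[[-0.015,0,0,0,0,0],[-0.01,0,0,0,0,0]]]' 1; done; python3 -m pendant '[[[-0.008,0,0,0,0,0]]]' 1;  python3 - <<'E'
from h import *
from bench import telemetry
goto(telemetry.get_obs(),(.01,-.047),.14)
E
```

```text
time_s: 10.02
eef_pos: [0.5692, -0.092, 0.139]
eef_rot: [0.003, -0.082, 0.997, -0.003]
wrist_force: [-2.7, 0.9, -1.2]
opening: 0.003
time_s: 10.15
eef_pos: [0.5707, -0.0917, 0.1388]
eef_rot: [0.003, -0.082, 0.997, -0.003]
wrist_force: [-2.0, 0.7, -2.0]
opening: -0.002
tcp box [ 10.7 -45.4] z 0.1388 units to goal [ 0.004 -0.008 -0.006] yaw err deg 0.44
```

```bash
python3 -m pendant '[[[-0.008,0,0,0,0,0]]]' 1; python3 -m pendant '[[[-0.008,0,0,0,0,0]]]' 1;  python3 - <<'E'
from h import *
from bench import telemetry
goto(telemetry.get_obs(),(.01,-.047),.14)
E
```

```text
time_s: 10.28
eef_pos: [0.5718, -0.0914, 0.1386]
eef_rot: [0.002, -0.082, 0.997, -0.003]
wrist_force: [-4.9, 0.1, -0.5]
opening: -0.002
time_s: 10.4
eef_pos: [0.5724, -0.0913, 0.1384]
eef_rot: [0.001, -0.082, 0.997, -0.003]
wrist_force: [-7.6, -0.8, 2.7]
opening: -0.001
tcp box [ 12.4 -45.3] z 0.1384 units to goal [ 0.012 -0.009 -0.008] yaw err deg 0.46
```

The force climbs to 7.6 N within 1 mm, so the lever is at the stop. I'll back off and check.

```bash
python3 -m pendant '[[[0.05,0,0,0,0,0],[0.2,0,0,0,0,0],[0.2,0,-0.1,0,0,0],[0.1,0,-0.3,0,0,0],[0,0,-0.3,0,0,0],[0,0,0,0,0,0]]]' 1
python3 look.py 12 1 wrist side scene;python3 - <<'E'
import cv2
a=cv2.imread('pics/wrist12.png');cv2.imwrite('pics/wrist12z.png',cv2.resize(a[150:384,150:450],None,fx=2.5,fy=2.5,interpolation=2))
E
```

```text
time_s: 11.15
eef_pos: [0.4614, -0.1101, 0.2833]
eef_rot: [0.006, -0.082, 0.997, -0.005]
wrist_force: [-0.5, 0.3, -0.8]
opening: -0.001
wrist red [175.5 230.8] 1007 [ 0.551  -0.1906  0.121 ]
wrist red [307.1 271.2] 274 [ 0.5794 -0.0259  0.121 ]
wrist red [333.9 271.7] 261 [0.5745 0.0069 0.121 ]
wrist yellow [310.7 227.7] 294 [ 0.5203 -0.0353  0.121 ]
wrist yellow [339.6 227.7] 289 [ 0.5146 -0.0022  0.121 ]
wrist blue [286.8 167.1] 190 [ 0.4533 -0.0774  0.121 ]
wrist blue [249.1 224.7] 239 [ 0.5286 -0.1066  0.121 ]
wrist blue [277.9 227. ] 296 [ 0.5259 -0.0731  0.121 ]
wrist blue [422.9 265.6] 382 [0.5475 0.1111 0.121 ]
11.3 [ 0.45858997 -0.10849097  0.27688704] [ 0.00118242 -0.0821193   0.99661972 -0.00203689] [0.07684072 0.86767046 0.15363526]
```

View pics/wrist12.png

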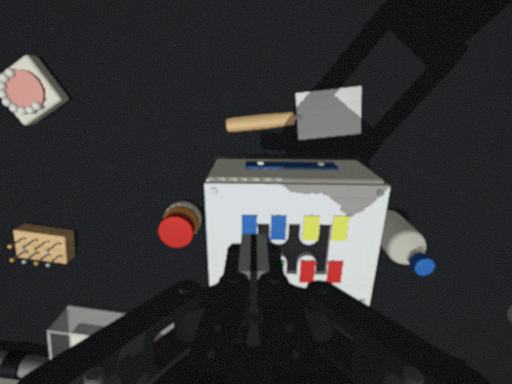

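View pics/side12.png

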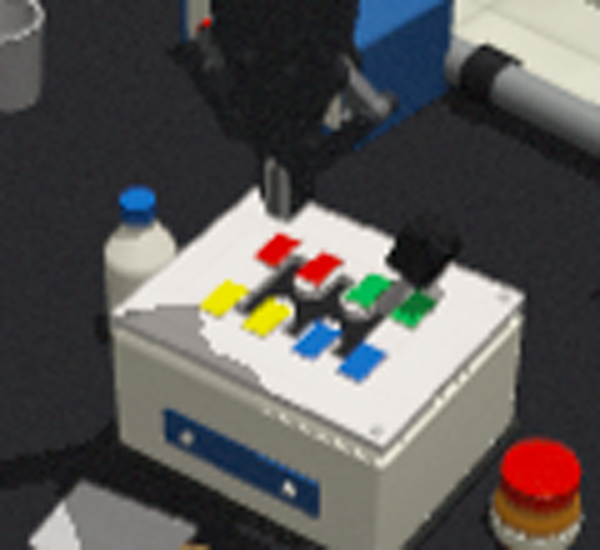

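View pics/scene12.png

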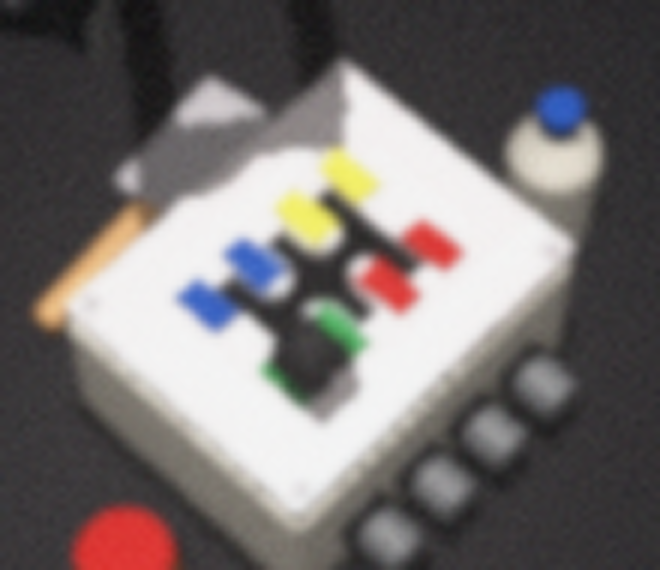

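Run:
```python
from h import *
s=pickle.load(open('pics/side12.pkl','rb'));c=pickle.load(open('pics/scene12.pkl','rb'))
print('kn centre/top  side:',[ (px,((proj(s,stem(px,-.036,.155))-[215,130])*5).round(0),((proj(s,stem(px,-.036,.179))-[215,130])*5).round(0)) for px in(.022,.026,.03)])
print('scene:',[ (px,((proj(c,stem(px,-.036,.155))-[205,160])*6).round(0),((proj(c,stem(px,-.036,.179))-[205,160])*6).round(0)) for px in(.022,.026,.03)])
x0,y0=293,168; g=s['pixels'][168:195,288:312].max(2); m=(g<60).astype(np.uint8)
n,l,st,ce=cv2.connectedComponentsWithStats(m); print(st,((ce+[288-215,168-130])*5).round(0))
```

```text
kn centre/top  side: [(0.022, array([414., 257.]), array([431., 229.])), (0.026, array([418., 253.]), array([435., 225.])), (0.03, array([422., 250.]), array([440., 222.]))]
scene: [(0.022, array([292., 341.]), array([287., 337.])), (0.026, array([301., 349.]), array([297., 346.])), (0.03, array([309., 356.]), array([307., 355.]))]
[[  0   7  24  20 295]
 [  0   0  24  20 350]
 [  0  25   3   2   3]] [[417. 288.]
 [428. 227.]
 [370. 318.]]
```

Both views fit a fully home lever (30 mm). I'll confirm with one wrist view from the +y side.

```bash
python3 -m pendant '[[[0,0.25,-0.08,0,0,0],[0,0.25,0,0,0,0],[-0.2,0.1,0,0,0,0],[-0.2,0,0,0,0,0],[0,0,0,0,0,0]]]' 1
python3 look.py 13 1 wrist
python3 - <<'E'
from h import *
from bench import telemetry
goto(telemetry.get_obs(),(0,.05),.29)
a=cv2.imread('pics/wrist13.png');cv2.imwrite('pics/wrist13z.png',cv2.resize(a[100:300,100:380],None,fx=2.8,fy=2.8,interpolation=2))
w=pickle.load(open('pics/wrist13.pkl','rb'))
for px in(.026,.03):print(px,[((proj(w,stem(px,-.036,h))-[100,100])*2.8).round(0) for h in(.11,.155,.179)])
E
```

```text
time_s: 11.92
eef_pos: [0.5154, 0.0279, 0.2824]
eef_rot: [-0.006, -0.082, 0.997, 0.001]
wrist_force: [-0.9, -0.8, 0.3]
opening: -0.003
wrist red [ 70.5 186. ] 1004 [ 0.5629 -0.1687  0.121 ]
wrist red [198.3 218.3] 340 [ 0.5789 -0.0259  0.121 ]
wrist red [227.7 218.6] 315 [0.5738 0.0074 0.121 ]
wrist yellow [195.4 168.8] 304 [ 0.5212 -0.0351  0.121 ]
wrist yellow [226.8 169.1] 299 [ 0.516  -0.0015  0.121 ]
wrist green [134.5 214.9] 213 [ 0.5864 -0.098   0.121 ]
wrist green [164.7 218.5] 293 [ 0.5853 -0.0638  0.121 ]
wrist blue [188.1 110.2] 287 [ 0.4614 -0.0486  0.121 ]
wrist blue [128.7 167.5] 388 [ 0.5314 -0.1061  0.121 ]
wrist blue [159.9 167.8] 391 [ 0.5263 -0.073   0.121 ]
wrist blue [323.6 212.6] 389 [0.5488 0.114  0.121 ]
11.975 [0.51423111 0.02775089 0.28237403] [-6.11142356e-03 -8.13920832e-02  9.96663082e-01  8.25075940e-04] [ 0.2804117  -0.88301371  0.39335772]
tcp box [-26.4  81.4] z 0.2824 units to goal [-0.13  -0.158 -0.04 ] yaw err deg 0.34
0.026 [array([141., 324.]), array([ 66., 396.]), array([ 18., 442.])]
0.03 [array([144., 331.]), array([ 71., 407.]), array([ 24., 455.])]
```

View pics/wrist13z.png

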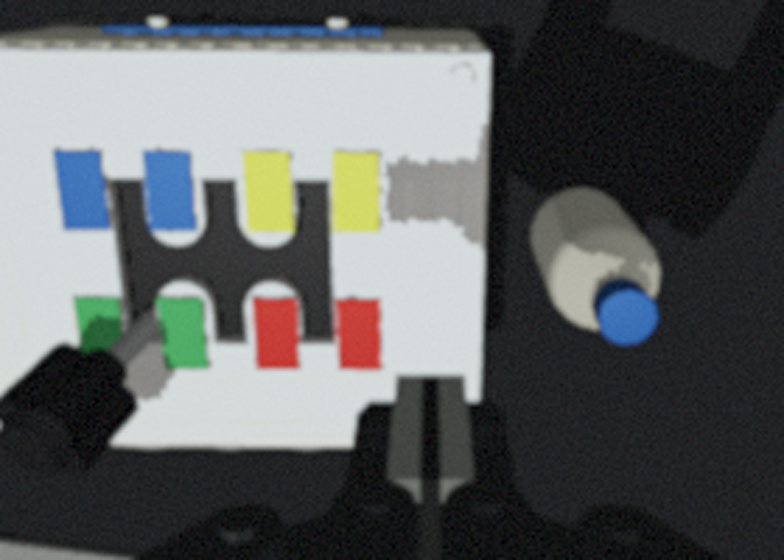

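The stem sits at the far end of the green slot at about (143,333) in this crop, which matches the 30 mm prediction. The bottle is still where it was.

```bash
python3 -c "
from bench import ctrl; print(ctrl.hand_in())"
```

```text
the job is handed in; nothing more can be done
None
```

The lever is fully home in the green slot and the job is handed in, at about 12 s of the 51 s allowed. I kept the gripper shut throughout, so the knob was only pushed, never pinched. I centred the lever in the middle lane, pushed it across the cross slot in −y, then pushed it +x into the green slot.

**End stop:** the force rose from about 2 N to 7.6 N within the last 1–2 mm, so I stopped there and backed off.

**Position:** scene and side views both put the knob where it should be for the stem 30 mm along the slot. The final wrist view shows the stem at the slot's end between the green strips.

**Bystanders and clearance:** the wash bottle measures where it was, and I saw no change in the jar or spatula. The other bystanders were not re-measured. The gripper finished clear, above and beside the box, reading about 1 N (noise).

**Disagreements:** the cameras differed by 2–4 mm on the box's position. The first knob estimates ranged from 4 to 8 mm off centre in the middle lane. Neither affected the result.

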